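Touch off a jig block at three points, then seat the pin in its bore

ROBOT

A 6-joint arm with a two-finger parallel gripper is mounted at the origin on a cart in front of the work surface, level with it; the furniture and walls round the work are solid. World frame = base frame: x ahead of the robot, y to its left, z up, the work surface at z = 0. Lengths are in mm, angles in degrees, forces in N, time in s.
With the tool pointing down it reaches from about 300 to 850 mm from the base axis. Payload 4.2 kg.
Tool frame: the origin (TCP) lies at the very end of the fingers, on their centre line; the grasp point (between the pads) lies 19 mm behind it (env.grip_depth is the distance from the TCP to the grasp point, in mm); z points along the fingers, y is the line along which they close (so a half turn about z gives the same grasp; the last joint's range is limited). The gripper opens to 91 mm and grips with 3 to 60 N. Pads are 32 mm wide; open, the fingers measure 118 mm over their backs; the gripper's body (76 mm by 178 mm) begins 60 mm behind the grasp point.
Start: joints at [-70.76, 18.312, 89.639, -0, 72.044, -1.146], TCP at [200.3, -539.002, 213.976] pointing down, gripper open.
Joint ranges: [-177.97, 177.97], [-48.28, 115.42], [12.27, 149.76], [-77.06, 257.06], [2.81, 150.46], [-146.56, 146.56]. Speed limits (degrees/s): [147.25, 147.25, 180, 180, 180, 180].

INTERFACE

Orientations are given as [roll, pitch, yaw] about the fixed x, y, z axes, in that order (R = Rz(yaw) Ry(pitch) Rx(roll)).
In Python, from workcell import env, cams gives the robot as it stands.
- The arm moves only by the tool apply_moves, never from a script. Its argument "deltas" is a list of rows, each a list of 5 numbers: the shift along the tool's x, y, z in m, then the turn about the tool's z in rad, then the opening, from -1 (shut) to 1 (fully open), so that 0 is half open. In form: [[tx, ty, tz, roll, gripper], ...]. A call has 1 to 5 rows; each row is the pose to reach, as a shift and turn from the pose commanded when the call began, along the tool's axes at that moment; what a row does not reach only later rows make up. A row lasts 1/10 s, in which the tool goes at most 50 mm and 8.59 degrees, less where a joint would pass 70% of its speed; a pose out of reach is approached as far as the arm can. A call with a gripper value outside its range is refused whole. The fingers move at their own pace and stop on an object; "grip_force" is the grip in N (left out, the last holds). Time passes only in rows, so rows that repeat a pose let the fingers close. It gives the time, the measured TCP pose, the force, the opening and the grip force at its end, in the units of the state.
- env.state(): the state, without advancing time (a new reading comes with each control period).
- cams.grab_frame(name): name is "scene" or "top" or "wrist"; returns the picture (400x640x3 uint8, blue, green, red); there is no depth.
- cams.get_calibration(name): a dict with "mtx" (3x3 intrinsics, pixels), "eye" and "attitude" of the camera in the world; the wrist camera has in their place "tool_from_camera" (4x4, takes a point from camera to tool coordinates, whose origin is the TCP and whose axes are the flange's). Camera axes: x right, y down, z forward; pixel columns grow to the right and rows downward; lengths in mm; the calibration is good to about 2 mm. The wrist camera is an equidistant fisheye: a pixel r from the principal point sees the ray r / f radians off the axis. A picture is of the moment at which its call begins: read the wrist's pose just before it. get_calibration takes no time and is no camera call.
- env.job_done(): hands the job in; it is judged then, once.
The state is a dict: "time_s": time; "qpos": joint angles; "qvel": joint speeds; "effort": joint torques, N m; "ee_pos": TCP position; "ee_rot": TCP orientation; "force": force on the tool from outside, world axes, zero at the start; "torque": the same for the moment, N m; "gripper_width": finger opening in mm; "gripper_force": force on a finger pad.
Only numpy, scipy, OpenCV 4.12 (cv2) and the standard library are available. Lean on these libraries where they do the work, as an engineer would, in place of code of your own. Each camera call takes 0.05 s, during which the arm holds its last target. There are 200 camera calls.

TASK

Find by touch where the aluminium jig block lies on its base plate: take the touch pin out of its wooden stand and, with the side of its steel shank, touch the block's side gently for about half a second at three points in this order: near the left end of the long face towards you, near the right end of that face, and the middle of the end face at your right. Then seat the pin fully home and upright in the block's bore and let go of it; never press it against the block or plate with 15 N or more, and leave the dish, the tape roll and the matchbox where they are.

Things in the scene. Friction and masses are not known exactly. Their poses are not given: they have to be found in the camera images.
- base_plate: dark steel plate, 120 (x) x 190 (y) x 8 mm, bolted to the table; origin: centre of its underside; yaw within 0.35 rad of zero. On it an aluminium block of 80 (x) x 140 (y) x 36 mm, its top 44 mm above the table, is clamped: rigid, immovable, but up to 5 mm off the plate's centre in x and in y and turned up to 0.05 rad. This offset is not measured. Screw heads stand 3 mm proud of plate and block
- bore_nominal (a point): where the mouth of the bore would be if the block lay central and square: at [10, -30, 44] mm in the plate's frame; axes as the plate's. The real bore lies at [10, -30] mm from the block's own centre, so 50 mm from its robot-side long face (-x) and 40 mm from its end face at the right (-y). It is 11.2 mm in diameter, straight through, with a 1 mm chamfer
- pin_stand: wooden stand, 60 x 60 x 36 mm, fixed; origin at the centre of its underside. The pin stands loosely (3 mm play) in a 13 mm hole through its middle, the pin's collar resting on the stand's top
- touch_pin: touch pin, 80 mm long, 0.12 kg: a round steel shank 10 mm in diameter and 32 mm long, its foot chamfered over 3 mm; above it a round collar 24 mm across, 4 mm thick; then a square black grip 16 x 16 mm, 44 mm tall. Origin: centre of the shank's foot; z runs up the pin, x and y are square to the grip's flats. It stands upright, turned anyhow within 1 rad
- pin_grip (a point): centre of the pin's square grip, 58 mm above its foot; axes as the pin's. 16 mm wide across the flats
- pin_tip (a point): centre of the foot of the pin's shank. Seated fully home, with the collar on the block's top, it lies 12 mm above the table
- petri_1: bystander: covered round dish, 61 mm across, 15 mm high; origin at the centre of its underside
- tape_roll: bystander: roll of tape lying flat, 103 mm across, 25 mm high; origin at the centre of its underside
- matchbox: bystander: matchbox, 36 x 53 x 15 mm; origin at the centre of its underside
There are look-alikes about, which are no part of the job. Of the things that look like the touch_pin, the smallest one is meant.

How it is judged:
By the outcome, as a careful person would: the job done as asked, in the order asked, and still so for the second after the job is handed in, with the robot touching nothing.
It also fails if it takes over 67 s, if anything falls off the work surface, if the arm or the gripper's body presses on something with over 40 N, if the wrist force passes 120 N, or if a joint passes its speed limit or range.

## Working session

There is one attempt and no reset: what is moved stays moved. The work goes in short steps, Python scripts to look and compute and a tool call to move; the robot and the scene stay as the last step left them, time stands still between calls to the robot, and variables do not carry over. Pictures are saved under pics/ and viewed, at most 10 in all, crops included, and the job is handed in when it is done.

Besides the shell and the picture viewer there is one more tool, called after "Emit:" as a command line: name --pt "numbers of a row" for each row, then --argument value for the rest. apply_moves: Moves the arm, as the interface text tells. Its arguments: {"type":"object","properties":{"deltas":{"type":"array"},"grip_force":{"type":"number"}},"required":["deltas"]}

```bash
mkdir -p pics; ls
python3 - <<'E'
from workcell import env,cams
import cv2
s=env.state();print(s)
for n in("scene","top"):
    c=cams.get_calibration(n);print(n,c)
    cv2.imwrite(f"pics/{n}0.png",cams.grab_frame(n))
print(cams.get_calibration("wrist"))
E
```

```text
pics
{'time_s': 0.0, 'qpos': array([-7.07615016e+01,  1.83488199e+01,  8.97057934e+01, -4.97000855e-05,
        7.20445203e+01, -1.14506060e+00]), 'qvel': array([0.1289653 , 0.021842  , 0.04290141, 0.05015485, 0.02587764,
       0.0503301 ]), 'effort': array([-2.36419393e-03, -4.12473750e+01, -2.31973851e+01,  7.23420689e-02,
        4.55966697e-02, -1.54992058e-04]), 'ee_pos': array([ 200.11510685, -538.51104357,  213.15272295]), 'ee_rot': array([-1.79900885e+02, -1.93381634e-03,  2.03835727e+01]), 'force': array([-0.02564444,  0.51103102,  0.57558952]), 'torque': array([0.04566373, 0.01631737, 0.01225837]), 'gripper_force': 0.0, 'gripper_width': 91.33245175912889}
scene {'mtx': array([[473.00611185,   0.        , 311.3586094 ],
       [  0.        , 473.00611185, 195.57370611],
       [  0.        ,   0.        ,   1.        ]]), 'eye': array([-26.4465908 , 827.40264821, 556.53137565]), 'attitude': array([-115.4350616 ,   -0.5665094 , -149.28241415])}
top {'mtx': array([[430.70798943,   0.        , 312.3567299 ],
       [  0.        , 430.70798943, 195.7855913 ],
       [  0.        ,   0.        ,   1.        ]]), 'eye': array([ 461.83198657,  -42.79572908, 1119.25685468]), 'attitude': array([-1.77528382e+02, -9.96988158e-02, -9.16844211e+01])}
{'mtx': array([[309.70691629,   0.        , 316.81487526],
       [  0.        , 309.70691629, 200.0747901 ],
       [  0.        ,   0.        ,   1.        ]]), 'tool_from_camera': array([[ 5.98829460e-04, -9.61015283e-01, -2.76494606e-01,
         7.92564840e+01],
       [ 9.99999408e-01,  8.26567050e-04, -7.07118538e-04,
         3.31891639e-01],
       [ 9.08093053e-04, -2.76494019e-01,  9.61015210e-01,
        -1.70243217e+02],
       [ 0.00000000e+00,  0.00000000e+00,  0.00000000e+00,
         1.00000000e+00]])}
```

View pics/top0.png

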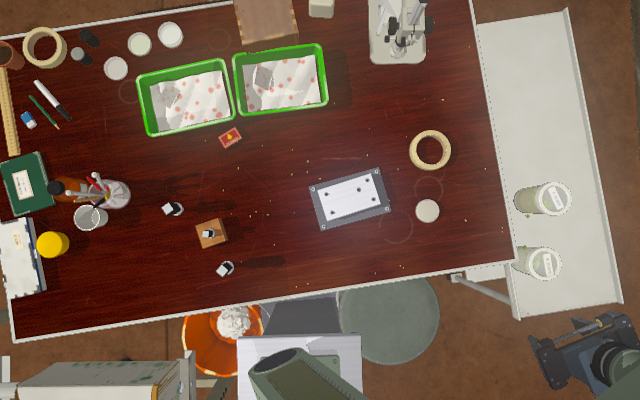

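View pics/scene0.png

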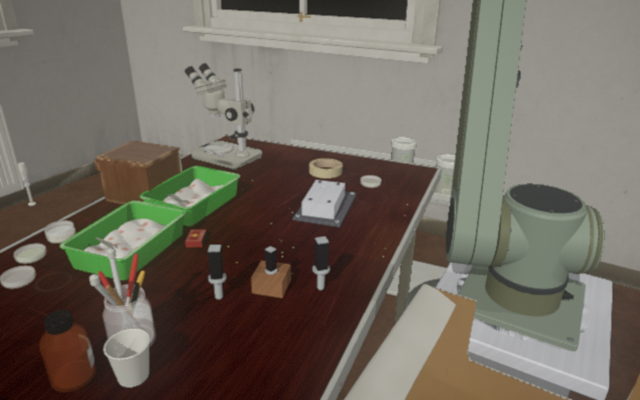

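The candidates in the top view are a pin at (172,209), one in the wooden stand at (209,233), and one at (225,269). In the scene view they are at (216,270), (270,262) and (321,262). The one in the stand looks smallest, so I'll check with crops.

```bash
cat > h.py <<'E'
import numpy as np,cv2
from scipy.spatial.transform import Rotation as Ro
from workcell import env,cams
def cal(n):
    c=cams.get_calibration(n);return c["mtx"],np.array(c["eye"]),Ro.from_euler("xyz",c["attitude"],degrees=True).as_matrix()
def p2w(n,uv,z):
    K,e,R=cal(n);d=R@np.linalg.solve(K,[uv[0],uv[1],1]);return e+d*(z-e[2])/d[2]
def w2p(n,p):
    K,e,R=cal(n);q=K@(R.T@(np.array(p,float)-e));return q[:2]/q[2]
def tool(s):
    return Ro.from_euler("xyz",s["ee_rot"],degrees=True).as_matrix(),np.array(s["ee_pos"])
def wp2w(s,uv,z):
    c=cams.get_calibration("wrist");K=c["mtx"];T=c["tool_from_camera"]
    v=(np.array(uv,float)-K[:2,2])/K[0,0];r=np.hypot(*v)
    d=np.r_[np.sin(r)*v/max(r,1e-9),np.cos(r)];R,p=tool(s)
    o=R@T[:3,3]+p;d=R@T[:3,:3]@d;return o+d*(z-o[2])/d[2]
def ww2p(s,P):
    c=cams.get_calibration("wrist");K=c["mtx"];T=c["tool_from_camera"];R,p=tool(s)
    q=T[:3,:3].T@(R.T@(np.array(P,float)-p)-T[:3,3]);a=np.arctan2(np.hypot(q[0],q[1]),q[2])
    return K[:2,2]+K[0,0]*a*q[:2]/np.hypot(q[0],q[1])
def crop(src,dst,x0,y0,w,h,k):
    cv2.imwrite(dst,cv2.resize(cv2.imread(src)[y0:y0+h,x0:x0+w],None,fx=k,fy=k,interpolation=cv2.INTER_CUBIC))
E
python3 - <<'E'
from h import *
a=cv2.imread("pics/top0.png");b=cv2.imread("pics/scene0.png")
f=lambda i,x,y,w,h:cv2.resize(i[y:y+h,x:x+w],(w*400//w*1,400*h//w),interpolation=cv2.INTER_CUBIC)
up=np.hstack([f(a,150,190,100,100)[:300],f(a,300,150,100,75)])
up=np.hstack([cv2.resize(a[195:285,150:250],(400,360),interpolation=3),cv2.resize(a[160:250,300:400],(400,360),interpolation=3)])
lo=cv2.resize(b[235:305,190:350],(533,233),interpolation=3);lo=np.hstack([lo,np.zeros((233,267,3),np.uint8)])
cv2.imwrite("pics/c1.png",np.vstack([up,lo]))
print(p2w("top",(209,233),80),p2w("top",(172,209),80),p2w("top",(225,269),80),p2w("top",(427,210),15),p2w("top",(350,198),8))
E
```

```text
[424.35529816 205.19642101  80.        ] [484.66824346 293.21334773  80.        ] [337.19521082 168.52091724  80.        ] [ 464.34208973 -338.83553556   15.        ] [ 501.15036742 -143.13473393    8.        ]
```

View pics/c1.png

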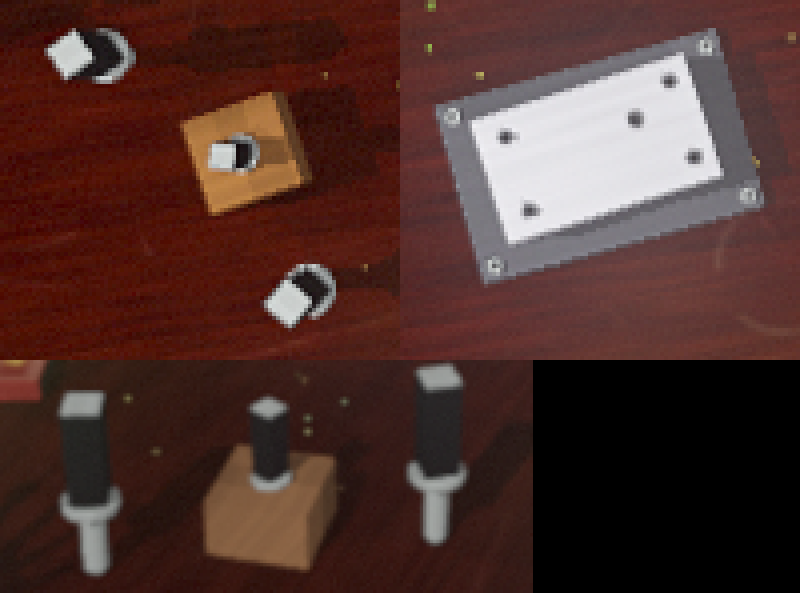

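Run:
```python
from h import *
np.set_printoptions(precision=1,suppress=True)
print("pin",p2w("top",(205.5,234),84), "scene", p2w("scene",(190+268/3.333,235+(408-360)/3.333),84))
o=lambda L:[(300+(x-400)/4,160+y/4) for x,y in L]
for nm,L,z in(("plate",[(437,104),(716,29),(763,207),(486,283)],8),("block",[(470,121),(685,53),(722,175),(509,244)],44)):
    P=np.array([p2w("top",u,z) for u in o(L)]);print(nm,P.mean(0),[np.linalg.norm(P[i]-P[(i+1)%4]) for i in range(4)])
    d=(P[0]-P[1])+(P[3]-P[2]);print(np.degrees(np.arctan2(-d[0],d[1])))
print("bore",p2w("top",o([(635,118)])[0],44))
s=env.state();R,p=tool(s)
for t in([400,190,213],):print(R.T@(np.array(t)-p))
```

```text
pin [422.4 212.7  84. ] scene [422.3 213.3  84. ]
plate [ 498.9 -143.4    8. ] [np.float64(187.12099954615508), np.float64(118.93175609877237), np.float64(185.22145360989444), np.float64(119.62207779539479)]
13.504401948637515
block [ 502.4 -137.8   44. ] [np.float64(141.26843476581638), np.float64(79.70194248556993), np.float64(139.84305591435015), np.float64(80.50485434567388)]
16.0595997131463
bore [ 520.5 -162.5   44. ]
[ 441.1 -613.3    1.2]
```

The pin in the stand has the smallest grip and collar, so it is the one meant. Both views put its grip top at about (422,213,84). The plate and block sizes check out against the given ones. Moving over the pin now.

Emit:
apply_moves --pt "0.03 -0.04 0 0 1" --pt "0.06 -0.08 0 0 1" --pt "0.09 -0.12 0 0 1" --pt "0.12 -0.16 0 0 1" --pt "0.15 -0.2 0 0 1"

```text
time_s: 0.6
ee_pos: [271.2, -297.2, 213.6]
ee_rot: [-180.0, -0.0, 20.3]
force: [1.5, 0.2, -0.5]
gripper_width: 91.2
gripper_force: 0.0
```

Emit:
apply_moves --pt "0.03 -0.04 0 0 1" --pt "0.06 -0.08 0 0 1" --pt "0.09 -0.12 0 0 1" --pt "0.12 -0.16 0 0 1" --pt "0.15 -0.2 0 0 1"

```text
time_s: 1.1
ee_pos: [342.0, -57.6, 214.0]
ee_rot: [180.0, -0.0, 20.4]
force: [0.9, -0.8, -0.3]
gripper_width: 91.3
gripper_force: 0.0
```

Emit:
apply_moves --pt "0.03 -0.04 0 0 1" --pt "0.06 -0.08 0 0 1" --pt "0.09 -0.12 0 0 1" --pt "0.12 -0.16 0 0 1" --pt "0.15 -0.2 0 0 1"

```text
time_s: 1.6
ee_pos: [413.0, 182.4, 213.7]
ee_rot: [180.0, 0.0, 20.4]
force: [1.4, -1.5, 0.5]
gripper_width: 90.8
gripper_force: 0.0
```

Run:
```python
from h import *
np.set_printoptions(precision=1,suppress=True)
s=env.state();print(s);R,p=tool(s);print(R.T@(np.array([422.4,213,213])-p))
```

```text
{'time_s': 1.6, 'qpos': array([ 22.4,   7.1, 104.6,  -0. ,  68.2,  92. ]), 'qvel': array([ 52.5,  28.9, -33.6,  -0.4,   4.1,  52.4]), 'effort': array([ -2.6, -33.2, -20.3,   0.3,   0.1,  -0.7]), 'ee_pos': array([413. , 182.4, 213.7]), 'ee_rot': array([180. ,   0. ,  20.4]), 'force': array([ 1.4, -1.5,  0.5]), 'torque': array([-0. , -0.1, -0. ]), 'gripper_force': 0.0, 'gripper_width': 90.80890361282422}
[ 19.5 -25.4   0.7]
```

Emit:
apply_moves --pt "0.02 -0.02 0 0 1" --pt "0.02 -0.02 0 0 1" --pt "0.02 -0.02 0 0 1"

```text
time_s: 1.9
ee_pos: [424.3, 205.9, 213.2]
ee_rot: [180.0, 0.1, 20.5]
force: [-0.8, -0.3, 0.3]
gripper_width: 91.4
gripper_force: 0.0
```

Run:
```python
from h import *
np.set_printoptions(precision=1,suppress=True)
s=env.state();print(s["ee_pos"],s["ee_rot"],s["force"]);cv2.imwrite("pics/w1.png",cams.grab_frame("wrist"))
u=ww2p(s,[422.4,213,84]);print(u)
x,y=int(u[0])-80,max(0,int(u[1])-60);print(x,y);crop("pics/w1.png","pics/w1c.png",x,y,160,120,5)
```

```text
[424.3 205.9 213.2] [180.    0.1  20.5] [-0.8 -0.3  0.3]
[309.2 192.5]
229 132
```

View pics/w1c.png

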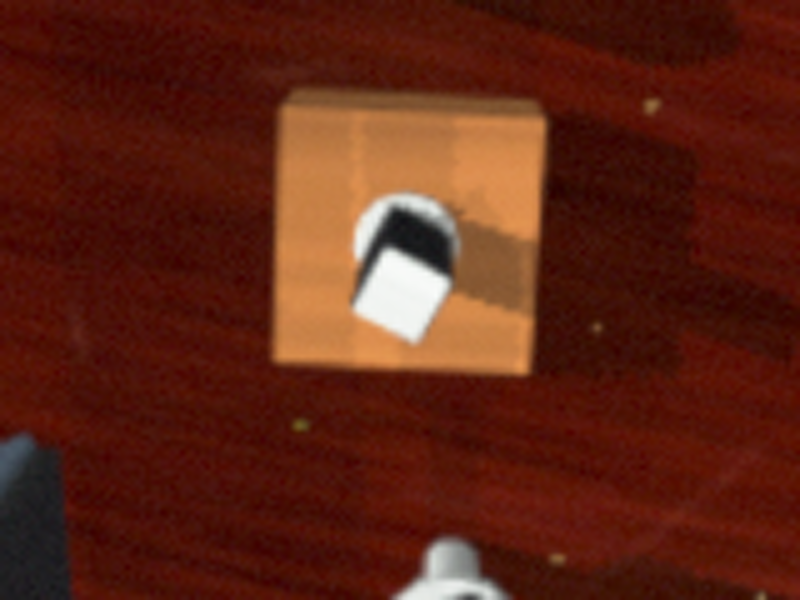

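The crop shows the pin's white top with corners (387,248), (453,280), (416,344) and (352,308). The look-alike pin is at the bottom edge, about (450,580).

Run:
```python
from h import *
np.set_printoptions(precision=1,suppress=True)
s=env.state();s0=dict(s)
f=lambda x,y:(229+x/5,132+y/5)
P=np.array([wp2w(s,f(*c),84) for c in[(387,248),(453,280),(416,344),(352,308)]])
c=P.mean(0);print(P,c)
for i in range(4):
    d=P[(i+1)%4]-P[i];print(np.linalg.norm(d),np.degrees(np.arctan2(d[1],d[0]))%90)
col=np.array([wp2w(s,f(*q),40) for q in[(356,240),(460,240)]]);print("collar",col, col.mean(0))
R,p=tool(s);print("d",R.T@(c-p),s["ee_rot"],s["qpos"])
```

```text
[[431.8 218.8  84. ]
 [430.2 204.3  84. ]
 [415.2 206.6  84. ]
 [417.7 221.2  84. ]] [423.7 212.7  84. ]
14.641761270439527 83.88337110198601
15.21813727141538 81.22646720862491
14.84247573202978 80.01112229590134
14.226201705520397 80.36811808421474
collar [[421.2 224.1  40. ]
 [429.4 201.9  40. ]] [425.3 213.   40. ]
d [  2.4  -7.3 129.4] [180.    0.1  20.4] [ 24.4   9.  102.4  -0.   68.7  94.1]
```

Emit:
apply_moves --pt "0.002 -0.006 0.01 -0.14 1" --pt "0.0025 -0.0065 0.02 -0.28 1" --pt "0.0025 -0.0065 0.03 -0.42 1" --pt "0.0025 -0.0065 0.04 -0.56 1" --pt "0.0025 -0.0065 0.05 -0.7 1"

```text
time_s: 2.45
ee_pos: [424.5, 211.2, 163.7]
ee_rot: [180.0, 0.0, 60.7]
force: [0.2, 0.1, 0.4]
gripper_width: 91.2
gripper_force: 0.0
```

Emit:
apply_moves --pt "0 0 0.01 -0.14 1" --pt "0 0 0.02 -0.28 1" --pt "0 0 0.03 -0.365 1" --pt "0 0 0.03 -0.365 1" --pt "0 0 0.03 -0.365 1"

```text
time_s: 2.95
ee_pos: [424.8, 211.9, 134.3]
ee_rot: [180.0, 0.0, 81.2]
force: [0.3, -0.3, 0.3]
gripper_width: 91.0
gripper_force: 0.0
```

Run:
```python
from h import *
np.set_printoptions(precision=1,suppress=True)
s=env.state();print(s["ee_pos"],s["ee_rot"],s["force"],s["qpos"]);cv2.imwrite("pics/w2.png",cams.grab_frame("wrist"))
u=ww2p(s,[424.3,213,84]);print(u)
x,y=int(u[0])-80,max(0,int(u[1])-60);print(x,y);crop("pics/w2.png","pics/w2c.png",x,y,160,120,5)
R,p=tool(s);print(R.T@(np.array([424.3,212.8,46])-p))
```

```text
[424.8 211.9 134.3] [180.    0.   81.2] [ 0.3 -0.3  0.3] [ 25.1  13.4 109.2  -0.   57.4  33.9]
[314.6 218.2]
234 158
[ 0.8 -0.7 88.3]
```

View pics/w2c.png

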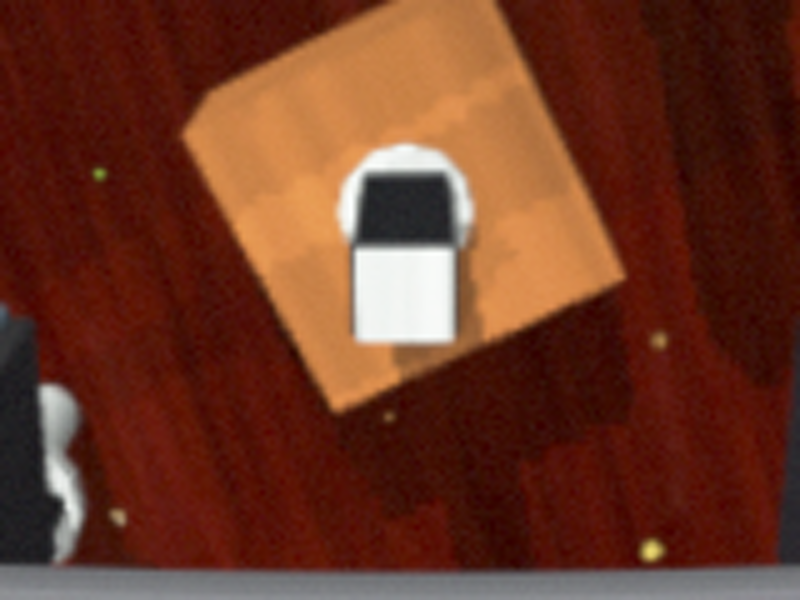

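The pin is square to the fingers, with its top spanning (355..455, 245..342) in the crop and the open fingers at both edges. The look-alike at (60,480) lies clear of the left finger. Descending to grasp.

Emit:
apply_moves --pt "0.001 -0.001 0.03 0 1" --pt "0.001 -0.001 0.06 0 1" --pt "0.001 -0.001 0.088 0 1" --pt "0.001 -0.001 0.088 0 1" --pt "0.001 -0.001 0.088 0 -0.3" --grip_force 20

```text
time_s: 3.5
ee_pos: [424.6, 214.1, 46.6]
ee_rot: [180.0, -0.0, 81.4]
force: [0.3, -0.8, -0.2]
gripper_width: 86.0
gripper_force: 0.0
```

Emit:
apply_moves --pt "0 0 0 0 -0.5" --pt "0 0 0 0 -0.6" --pt "0 0 0 0 -0.7" --pt "0 0 0 0 -0.8" --pt "0 0 0 0 -1" --grip_force 30

```text
time_s: 4.0
ee_pos: [424.3, 214.0, 46.2]
ee_rot: [180.0, -0.0, 81.4]
force: [0.0, -0.3, -0.3]
gripper_width: 46.1
gripper_force: 0.0
```

Emit:
apply_moves --pt "0 0 0 0 -1" --pt "0 0 0 0 -1" --pt "0 0 0 0 -1" --pt "0 0 0 0 -1" --pt "0 0 0 0 -1" --grip_force 45

```text
time_s: 4.5
ee_pos: [424.1, 214.0, 45.9]
ee_rot: [-180.0, 0.0, 81.4]
force: [0.3, 0.2, -0.1]
gripper_width: 15.8
gripper_force: 45.0
```

Emit:
apply_moves --pt "0 0 -0.02 0 -1" --pt "0 0 -0.05 0 -1" --pt "0 0 -0.08 0 -1" --pt "-0.04 0.007 -0.08 -0.1 -1" --pt "-0.085 0.014 -0.08 -0.2 -1"

```text
time_s: 5.0
ee_pos: [426.1, 128.0, 126.9]
ee_rot: [179.8, -0.0, 93.3]
force: [1.3, -1.0, -1.0]
gripper_width: 15.3
gripper_force: 45.0
```

Run:
```python
from h import *
np.set_printoptions(precision=2,suppress=True)
s=env.state();print(s["ee_pos"],s["ee_rot"],s["force"],s["qpos"],s["gripper_width"])
R,p=tool(s);print(R.T@(np.array([429.6,-101.5,126])-p))
```

```text
[426.13 127.96 126.86] [179.83  -0.03  93.3 ] [ 1.29 -0.98 -1.  ] [ 15.24  11.24 113.48  -0.01  55.11  11.95] 15.265608573457763
[-229.28   -9.75    0.73]
```

Emit:
apply_moves --pt "-0.045 -0.002 0 -0.1 -1" --pt "-0.09 -0.004 0 -0.21 -1" --pt "-0.135 -0.006 0 -0.21 -1" --pt "-0.18 -0.008 0 -0.21 -1" --pt "-0.225 -0.01 0 -0.21 -1"

```text
time_s: 5.5
ee_pos: [426.1, -99.1, 125.9]
ee_rot: [180.0, 0.0, 104.9]
force: [1.9, 0.2, -0.9]
gripper_width: 15.6
gripper_force: 45.0
```

Emit:
apply_moves --pt "0 0 0 0 -1" --pt "0 0 0 0 -1" --pt "0 0 0 0 -1"

```text
time_s: 5.8
ee_pos: [426.2, -96.5, 125.7]
ee_rot: [-180.0, -0.0, 104.9]
force: [0.3, 0.5, -1.1]
gripper_width: 15.7
gripper_force: 45.0
```

Run:
```python
from h import *
np.set_printoptions(precision=2,suppress=True)
s=env.state();print(s["ee_pos"],s["ee_rot"],s["force"],s["torque"],s["gripper_width"])
cv2.imwrite("pics/w3.png",cams.grab_frame("wrist"))
cv2.imwrite("pics/w3b.png",cv2.resize(cv2.imread("pics/w3.png"),(800,500),interpolation=3))
R,p=tool(s)
f=p+R@[0,0,42];c=np.array([502.4,-137.8,0]);a=np.radians(16);B=np.array([[np.cos(a),-np.sin(a),0],[np.sin(a),np.cos(a),0],[0,0,1]])
print("block frame pin",B.T@(f-c)); print("foot px*1.25",1.25*ww2p(s,f),"bore",1.25*ww2p(s,[520.5,-163,44]))
for q in[(-40,70),(-40,-70),(40,-70),(40,70)]:print(q,1.25*ww2p(s,c+B@[q[0],q[1],44]))
```

```text
[426.23 -96.55 125.73] [-179.97   -0.04  104.93] [ 0.28  0.47 -1.12] [ 0.03 -0.15 -0.01] 15.669853523386225
block frame pin [-61.87  60.68  83.73]
foot px*1.25 [394.27 278.39] bore [489.14 365.92]
(-40, 70) [426.62 244.53]
(-40, -70) [424.26 409.16]
(40, -70) [517.98 403.01]
(40, 70) [538.67 242.79]
```

View pics/w3b.png

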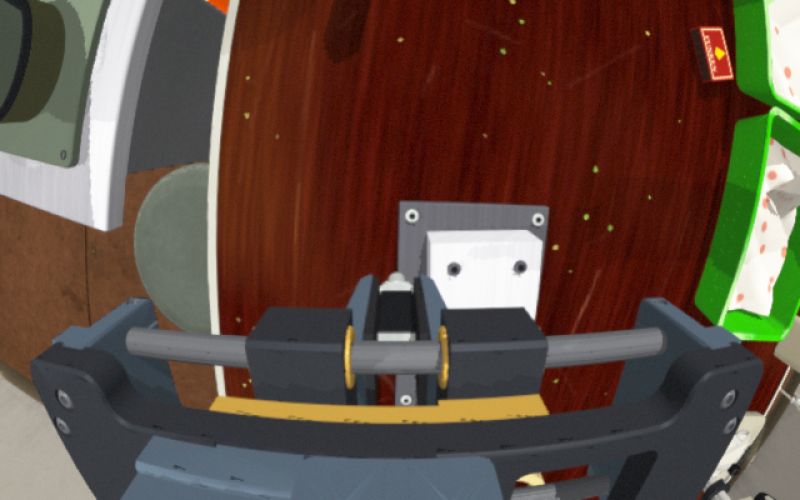

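The wrist view shows the block's left edge from (427,232) to (540,231), the plate's corners at (400,202) and (548,206), and the pin foot near (397,277). The block's left edge sits about 12 px above my prediction, so I'll check that.

Run:
```python
from h import *
np.set_printoptions(precision=1,suppress=True)
s=env.state()
for n,u,z in(("blk TL",(427,233),44),("blk far TL",(541,231),44),("pl TL",(400,202),8),("pl farTL",(548,206),8),("scr",(412,216),11),("scr far",(538,219),11),("bscr",(454,268),47),("bscrfar",(520,267),47)):
    print(n,wp2w(s,np.array(u)/1.25,z))
o=lambda x,y:(300+(x-400)/4,160+y/4)
for n,u,z in(("blk far TL",(470,121),44),("blk TL",(509,244),44),("pl far TL",(437,104),8),("pl TL",(486,283),8),("scr",(495,265),11),("scrfar",(452,116),11),("bscr",(530,210),47),("bscrfar",(506,136),47)):
    print("top",n,p2w("top",o(*u),z))
```

```text
blk TL [442.8 -73.5  44. ]
blk far TL [520.4 -50.6  44. ]
pl TL [421.6 -63.3   8. ]
pl farTL [535.5 -34.    8. ]
scr [432.9 -70.8  11. ]
scr far [529.4 -46.1  11. ]
bscr [467.2 -91.6  47. ]
bscrfar [512.9 -78.9  47. ]
top blk far TL [521.6 -59.3  44. ]
top blk TL [444.2 -81.3  44. ]
top pl far TL [535.3 -38.9   8. ]
top pl TL [419. -67.   8.]
top scr [430.5 -73.1  11. ]
top scrfar [527.  -48.3  11. ]
top bscr [465.  -94.9  47. ]
top bscrfar [511.5 -81.4  47. ]
```

The seen edge is the foot of the lit end face (z=8), so the prediction holds. The block screws agree between the two cameras to within 3 mm. Descending beside the block to foot height 18 mm.

Emit:
apply_moves --pt "-0.003 0 0.02 0 -1" --pt "-0.006 0 0.045 0 -1" --pt "-0.006 0 0.066 0 -1" --pt "-0.006 0.003 0.066 0 -1" --pt "-0.006 0.006 0.066 0 -1"

```text
time_s: 6.35
ee_pos: [434.4, -100.6, 60.2]
ee_rot: [-180.0, -0.0, 105.0]
force: [-0.3, -0.3, -0.5]
gripper_width: 15.9
gripper_force: 45.0
```

Emit:
apply_moves --pt "0 0.0 0 0 -1" --pt "0 0 0 0 -1" --pt "0 0.001 0 0 -1" --pt "0 0.002 0 0 -1" --pt "0 0.003 0 0 -1"

```text
time_s: 6.85
ee_pos: [436.9, -100.9, 60.2]
ee_rot: [180.0, 0.0, 104.9]
force: [0.7, -0.6, -0.4]
gripper_width: 15.9
gripper_force: 45.0
```

Run:
```python
from h import *
np.set_printoptions(precision=2,suppress=True)
s=env.state();print(s["ee_pos"],s["ee_rot"],s["force"],s["torque"])
s=env.state();print(s["ee_pos"],s["ee_rot"],s["force"],s["torque"])
R,p=tool(s);c=np.array([503,-136.7,0]);a=np.radians(15.8);B=np.array([[np.cos(a),-np.sin(a),0],[np.sin(a),np.cos(a),0],[0,0,1]])
print(B.T@(p-c))
cv2.imwrite("pics/s1.png",cams.grab_frame("scene"));u=w2p("scene",p+[0,0,-20]);print(u)
crop("pics/s1.png","pics/s1c.png",int(u[0])-60,int(u[1])-40,130,90,6)
```

```text
[ 436.94 -100.94   60.22] [179.97   0.02 104.89] [ 0.72 -0.57 -0.38] [-0.03 -0.17 -0.02]
[ 436.94 -100.94   60.22] [179.97   0.02 104.89] [ 0.72 -0.57 -0.38] [-0.03 -0.17 -0.02]
[-53.82  52.39  60.22]
[340.28 204.77]
```

View pics/s1c.png

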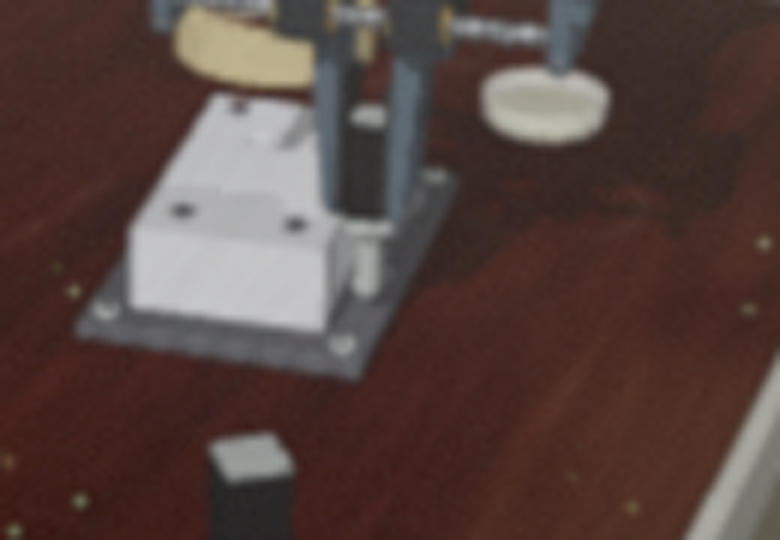

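The pin hangs upright beside the block, with its shank at about (368,265) in the crop and its foot clear of the plate. Approaching in small steps.

Emit:
apply_moves --pt "0 0.0008 0 0 -1" --pt "0 0.0016 0 0 -1" --pt "0 0.0024 0 0 -1" --pt "0 0.0032 0 0 -1" --pt "0 0.004 0 0 -1"

```text
time_s: 7.4
ee_pos: [440.7, -99.8, 59.9]
ee_rot: [-180.0, 0.0, 104.9]
force: [-0.2, -0.3, -0.5]
gripper_width: 15.6
gripper_force: 45.0
```

Emit:
apply_moves --pt "0 0.0004 0 0 -1" --pt "0 0.0008 0 0 -1" --pt "0 0.0012 0 0 -1" --pt "0 0.0016 0 0 -1" --pt "0 0.002 0 0 -1"

```text
time_s: 7.9
ee_pos: [442.6, -99.3, 60.0]
ee_rot: [180.0, 0.0, 104.9]
force: [0.4, 0.5, -1.3]
gripper_width: 15.6
gripper_force: 45.0
```

Emit:
apply_moves --pt "0 0.0003 0 0 -1" --pt "0 0.0006 0 0 -1" --pt "0 0.0009 0 0 -1" --pt "0 0.0012 0 0 -1" --pt "0 0.0012 0 0 -1"

```text
time_s: 8.4
ee_pos: [443.8, -99.0, 59.9]
ee_rot: [-180.0, 0.0, 104.9]
force: [0.8, 0.8, -1.5]
gripper_width: 16.1
gripper_force: 45.0
```

Emit:
apply_moves --pt "0 0.0003 0 0 -1" --pt "0 0.0006 0 0 -1" --pt "0 0.0009 0 0 -1" --pt "0 0.0009 0 0 -1"

```text
time_s: 8.8
ee_pos: [444.7, -98.8, 59.9]
ee_rot: [180.0, 0.0, 104.9]
force: [0.2, -0.3, -0.8]
gripper_width: 15.6
gripper_force: 45.0
```

Emit:
apply_moves --pt "0 0.0003 0 0 -1" --pt "0 0.0006 0 0 -1" --pt "0 0.0006 0 0 -1"

```text
time_s: 9.1
ee_pos: [445.2, -98.6, 59.9]
ee_rot: [180.0, 0.0, 104.9]
force: [-0.5, 0.5, -1.4]
gripper_width: 15.6
gripper_force: 45.0
```

Emit:
apply_moves --pt "0 0.0003 0 0 -1" --pt "0 0.0006 0 0 -1" --pt "0 0.0006 0 0 -1"

```text
time_s: 9.4
ee_pos: [445.8, -98.5, 60.0]
ee_rot: [180.0, 0.0, 104.9]
force: [0.4, 0.3, -0.9]
gripper_width: 15.8
gripper_force: 45.0
```

Emit:
apply_moves --pt "0 0.0003 0 0 -1" --pt "0 0.0006 0 0 -1" --pt "0 0.0006 0 0 -1"

```text
time_s: 9.7
ee_pos: [446.1, -98.3, 59.9]
ee_rot: [-180.0, -0.0, 104.9]
force: [-1.1, -1.3, -0.5]
gripper_width: 15.6
gripper_force: 45.0
```

Emit:
apply_moves --pt "0 0.0003 0 0 -1" --pt "0 0.0006 0 0 -1" --pt "0 0.0006 0 0 -1"

```text
time_s: 10.0
ee_pos: [446.1, -98.3, 59.8]
ee_rot: [-179.9, -0.0, 104.9]
force: [-2.7, -2.3, 0.9]
gripper_width: 15.5
gripper_force: 45.0
```

Run:
```python
from h import *
np.set_printoptions(precision=2,suppress=True)
s=env.state();print(s["ee_pos"],s["force"],s["torque"])
```

```text
[446.15 -98.25  59.81] [-2.74 -2.26  0.91] [-0.4   0.56 -0.03]
```

Emit:
apply_moves --pt "0 0.0001 0 0 -1" --pt "0 0.0001 0 0 -1" --pt "0 0.0001 0 0 -1" --pt "0 0.0001 0 0 -1"

```text
time_s: 10.4
ee_pos: [446.2, -98.2, 59.8]
ee_rot: [-179.9, -0.0, 104.9]
force: [-5.1, -3.0, 1.2]
gripper_width: 15.8
gripper_force: 45.0
```

Run:
```python
from h import *
np.set_printoptions(precision=3,suppress=True)
s=env.state();print(s["ee_pos"],s["force"],s["torque"],s["qvel"])
```

```text
[446.176 -98.237  59.807] [-5.102 -2.957  1.223] [-0.562  0.869  0.02 ] [-0.04   0.137 -0.036  0.069 -0.067 -0.002]
```

Emit:
apply_moves --pt "0 -0.003 0 0 -1" --pt "0 -0.008 0 0 -1" --pt "-0.025 -0.008 0 0 -1" --pt "-0.055 -0.008 0 0 -1" --pt "-0.085 -0.008 0 0 -1"

```text
time_s: 10.9
ee_pos: [462.1, -183.2, 60.3]
ee_rot: [179.9, 0.1, 104.9]
force: [-0.8, -0.2, -0.5]
gripper_width: 15.7
gripper_force: 45.0
```

Emit:
apply_moves --pt "-0.015 0 0 0 -1" --pt "-0.025 0 0 0 -1" --pt "-0.025 0 0 0 -1" --pt "-0.025 0.001 0 0 -1" --pt "-0.025 0.002 0 0 -1"

```text
time_s: 11.4
ee_pos: [469.1, -204.9, 59.9]
ee_rot: [-180.0, -0.0, 104.9]
force: [-0.1, -0.1, 0.0]
gripper_width: 15.5
gripper_force: 45.0
```

Emit:
apply_moves --pt "0 0.0004 0 0 -1" --pt "0 0.0008 0 0 -1" --pt "0 0.0012 0 0 -1" --pt "0 0.0016 0 0 -1" --pt "0 0.0016 0 0 -1"

```text
time_s: 11.9
ee_pos: [471.1, -205.5, 60.0]
ee_rot: [180.0, 0.0, 104.9]
force: [0.0, -0.1, -1.7]
gripper_width: 15.6
gripper_force: 45.0
```

Run:
```python
from h import *
np.set_printoptions(precision=3,suppress=True)
s=env.state();print(s["ee_pos"],s["force"],s["torque"])
for a in(14.5,15,16,17):
    a=np.radians(a);n=np.array([np.cos(a),np.sin(a)]);print((np.array([446.1,-98.25])-s["ee_pos"][:2])@n,(np.array([446.1,-98.25])-s["ee_pos"][:2])@[-n[1],n[0]])
```

```text
[ 471.11  -205.505   59.972] [ 0.043 -0.073 -1.736] [-0.009 -0.12   0.007]
2.6407716863597375 110.1009589577351
3.601471060615379 110.07372186272208
5.521973871141458 109.99410276500636
7.4407946349338285 109.88097839805162
```

Emit:
apply_moves --pt "0 0.0004 0 0 -1" --pt "0 0.0008 0 0 -1" --pt "0 0.0012 0 0 -1" --pt "0 0.0015 0 0 -1" --pt "0 0.0015 0 0 -1"

```text
time_s: 12.4
ee_pos: [472.5, -205.2, 59.9]
ee_rot: [180.0, 0.0, 104.9]
force: [-0.6, -0.2, -1.0]
gripper_width: 15.9
gripper_force: 45.0
```

Emit:
apply_moves --pt "0 0.0003 0 0 -1" --pt "0 0.0006 0 0 -1" --pt "0 0.0009 0 0 -1" --pt "0 0.0009 0 0 -1"

```text
time_s: 12.8
ee_pos: [473.4, -204.9, 60.0]
ee_rot: [180.0, 0.0, 104.9]
force: [0.5, 0.3, -1.1]
gripper_width: 15.7
gripper_force: 45.0
```

Emit:
apply_moves --pt "0 0.0003 0 0 -1" --pt "0 0.0006 0 0 -1" --pt "0 0.0006 0 0 -1"

```text
time_s: 13.1
ee_pos: [474.0, -204.8, 60.0]
ee_rot: [180.0, 0.0, 104.9]
force: [0.0, -0.2, -1.6]
gripper_width: 15.7
gripper_force: 45.0
```

Emit:
apply_moves --pt "0 0.0003 0 0 -1" --pt "0 0.0006 0 0 -1" --pt "0 0.0006 0 0 -1"

```text
time_s: 13.4
ee_pos: [474.6, -204.7, 60.0]
ee_rot: [180.0, 0.0, 104.9]
force: [0.8, 1.4, -0.2]
gripper_width: 15.6
gripper_force: 45.0
```

Emit:
apply_moves --pt "0 0.0003 0 0 -1" --pt "0 0.0006 0 0 -1" --pt "0 0.0006 0 0 -1"

```text
time_s: 13.7
ee_pos: [475.2, -204.5, 60.0]
ee_rot: [180.0, 0.0, 104.9]
force: [0.2, 0.2, -0.7]
gripper_width: 15.7
gripper_force: 45.0
```

Emit:
apply_moves --pt "0 0.0003 0 0 -1" --pt "0 0.0006 0 0 -1" --pt "0 0.0006 0 0 -1"

```text
time_s: 14.0
ee_pos: [475.7, -204.3, 59.9]
ee_rot: [180.0, 0.0, 104.9]
force: [0.7, 0.3, -1.1]
gripper_width: 15.6
gripper_force: 45.0
```

Emit:
apply_moves --pt "0 0.0003 0 0 -1" --pt "0 0.0006 0 0 -1" --pt "0 0.0006 0 0 -1"

```text
time_s: 14.3
ee_pos: [476.3, -204.2, 59.9]
ee_rot: [-180.0, 0.0, 104.9]
force: [-0.1, 0.6, -0.4]
gripper_width: 15.8
gripper_force: 45.0
```

Emit:
apply_moves --pt "0 0.0003 0 0 -1" --pt "0 0.0006 0 0 -1" --pt "0 0.0006 0 0 -1"

```text
time_s: 14.6
ee_pos: [476.8, -204.0, 59.9]
ee_rot: [-180.0, 0.0, 104.9]
force: [-0.5, -0.1, -0.5]
gripper_width: 15.7
gripper_force: 45.0
```

Emit:
apply_moves --pt "0 0.0003 0 0 -1" --pt "0 0.0006 0 0 -1" --pt "0 0.0006 0 0 -1"

```text
time_s: 14.9
ee_pos: [477.0, -204.0, 59.9]
ee_rot: [-179.9, -0.0, 104.9]
force: [-2.0, -1.3, -0.3]
gripper_width: 15.6
gripper_force: 45.0
```

Emit:
apply_moves --pt "0 0.0003 0 0 -1" --pt "0 0.0005 0 0 -1" --pt "0 0.0005 0 0 -1" --pt "0 0.0005 0 0 -1" --pt "0 0.0005 0 0 -1"

```text
time_s: 15.4
ee_pos: [477.0, -203.9, 59.9]
ee_rot: [-179.9, -0.0, 104.9]
force: [-3.3, -2.0, 1.5]
gripper_width: 15.7
gripper_force: 45.0
```

Run:
```python
from h import *
np.set_printoptions(precision=3,suppress=True)
s=env.state();print(s["ee_pos"],s["force"],s["torque"])
q=s["ee_pos"][:2];p=np.array([446.17,-98.24]);d=p-q;a=np.arctan2(-d[0],d[1]);print(np.degrees(a),np.linalg.norm(d))
u=np.array([-np.sin(a),np.cos(a)]);n=np.array([np.cos(a),np.sin(a)])
c=np.array([503,-136.7]);print("c-touch along n (should be 45)",(c-q)@n,"y of touches rel c",(p-c)@u,(q-c)@u)
```

```text
[ 477.033 -203.916   59.899] [-3.325 -2.019  1.508] [-0.545  0.86  -0.04 ]
16.280852555039374 110.09029362781573
c-touch along n (should be 45) 43.76895721480259 y of touches rel c 52.84977657785109 -57.24051704996464
```

Emit:
apply_moves --pt "0 -0.004 0 0 -1" --pt "0 -0.008 0 0 -1" --pt "-0.017 -0.008 0 0 -1" --pt "-0.035 -0.008 0 0 -1" --pt "-0.035 -0.008 0 0 -1" --grip_force 60

```text
time_s: 15.9
ee_pos: [481.2, -242.9, 60.3]
ee_rot: [179.8, 0.2, 104.8]
force: [0.7, 0.3, -0.6]
gripper_width: 15.0
gripper_force: 60.0
```

Emit:
apply_moves --pt "0 0.015 0 0 -1" --pt "0.001 0.035 0 0 -1" --pt "0.001 0.052 0 0 -1" --pt "0.001 0.052 0 0 -1" --pt "0.003 0.052 0 0 -1"

```text
time_s: 16.4
ee_pos: [528.8, -223.0, 59.6]
ee_rot: [-180.0, -0.0, 104.9]
force: [0.1, -0.1, -1.4]
gripper_width: 15.8
gripper_force: 60.0
```

Run:
```python
from h import *
np.set_printoptions(precision=3,suppress=True)
s=env.state();print(s["ee_pos"],s["force"],s["torque"])
a=np.radians(16.28);u=np.array([-np.sin(a),np.cos(a)]);n=np.array([np.cos(a),np.sin(a)])
q=np.array([477.03,-203.92]);d=s["ee_pos"][:2]-q;print("block x",-45+d@n,"y",-57.2+d@u)
```

```text
[ 528.772 -222.974   59.603] [ 0.082 -0.106 -1.364] [ 0.039 -0.08  -0.001]
block x -0.6738120670758789 y -89.99509708926658
```

Emit:
apply_moves --pt "0.002 0 0 0 -1" --pt "0.004 0 0 0 -1" --pt "0.006 0 0 0 -1" --pt "0.008 0 0 0 -1" --pt "0.009 0 0 0 -1"

```text
time_s: 16.9
ee_pos: [526.1, -214.5, 60.1]
ee_rot: [180.0, 0.0, 104.9]
force: [-0.8, -0.7, -1.0]
gripper_width: 15.5
gripper_force: 60.0
```

Emit:
apply_moves --pt "0.0004 0 0 0 -1" --pt "0.0008 0 0 0 -1" --pt "0.0012 0 0 0 -1" --pt "0.0012 0 0 0 -1"

```text
time_s: 17.3
ee_pos: [526.1, -213.5, 59.9]
ee_rot: [180.0, 0.0, 104.9]
force: [0.3, -0.3, -0.7]
gripper_width: 15.6
gripper_force: 60.0
```

Emit:
apply_moves --pt "0.0003 0 0 0 -1" --pt "0.0006 0 0 0 -1" --pt "0.0009 0 0 0 -1" --pt "0.0009 0 0 0 -1"

```text
time_s: 17.7
ee_pos: [525.8, -212.6, 59.9]
ee_rot: [-180.0, 0.0, 104.9]
force: [0.2, 0.5, -1.3]
gripper_width: 16.0
gripper_force: 60.0
```

Emit:
apply_moves --pt "0.0003 0 0 0 -1" --pt "0.0006 0 0 0 -1" --pt "0.0006 0 0 0 -1"

```text
time_s: 18.0
ee_pos: [525.6, -212.0, 59.9]
ee_rot: [-180.0, 0.0, 104.9]
force: [-1.0, 0.4, -1.3]
gripper_width: 15.6
gripper_force: 60.0
```

Emit:
apply_moves --pt "0.0003 0 0 0 -1" --pt "0.0006 0 0 0 -1" --pt "0.0006 0 0 0 -1"

```text
time_s: 18.3
ee_pos: [525.4, -211.4, 59.9]
ee_rot: [-180.0, 0.0, 104.9]
force: [0.4, 0.2, -0.2]
gripper_width: 15.7
gripper_force: 60.0
```

Emit:
apply_moves --pt "0.0003 0 0 0 -1" --pt "0.0006 0 0 0 -1" --pt "0.0006 0 0 0 -1"

```text
time_s: 18.6
ee_pos: [525.3, -210.9, 60.0]
ee_rot: [-180.0, 0.0, 104.9]
force: [1.0, 0.2, -1.0]
gripper_width: 15.5
gripper_force: 60.0
```

Emit:
apply_moves --pt "0.0003 0 0 0 -1" --pt "0.0006 0 0 0 -1" --pt "0.0006 0 0 0 -1"

```text
time_s: 18.9
ee_pos: [525.2, -210.3, 59.9]
ee_rot: [-180.0, 0.0, 104.9]
force: [-0.6, -0.4, -1.4]
gripper_width: 16.0
gripper_force: 60.0
```

Emit:
apply_moves --pt "0.0003 0 0 0 -1" --pt "0.0006 0 0 0 -1" --pt "0.0006 0 0 0 -1"

```text
time_s: 19.2
ee_pos: [525.0, -209.7, 60.0]
ee_rot: [-180.0, 0.0, 104.9]
force: [-0.0, -0.0, -0.9]
gripper_width: 15.4
gripper_force: 60.0
```

Emit:
apply_moves --pt "0.0003 0 0 0 -1" --pt "0.0006 0 0 0 -1" --pt "0.0006 0 0 0 -1"

```text
time_s: 19.5
ee_pos: [524.9, -209.1, 59.9]
ee_rot: [-180.0, 0.0, 104.9]
force: [0.0, -0.0, -2.1]
gripper_width: 15.8
gripper_force: 60.0
```

Emit:
apply_moves --pt "0.0003 0 0 0 -1" --pt "0.0006 0 0 0 -1" --pt "0.0006 0 0 0 -1"

```text
time_s: 19.8
ee_pos: [524.7, -208.5, 60.0]
ee_rot: [180.0, 0.0, 104.9]
force: [-0.1, 0.4, -0.6]
gripper_width: 15.8
gripper_force: 60.0
```

Emit:
apply_moves --pt "0.0003 0 0 0 -1" --pt "0.0006 0 0 0 -1" --pt "0.0006 0 0 0 -1"

```text
time_s: 20.1
ee_pos: [524.7, -208.3, 60.0]
ee_rot: [180.0, 0.0, 104.9]
force: [-0.1, -1.4, -1.2]
gripper_width: 15.3
gripper_force: 60.0
```

Contact has begun. Adding a little more push, then holding.

Emit:
apply_moves --pt "0.0003 0 0 0 -1" --pt "0.0004 0 0 0 -1" --pt "0.0004 0 0 0 -1" --pt "0.0004 0 0 0 -1" --pt "0.0004 0 0 0 -1"

```text
time_s: 20.6
ee_pos: [524.7, -208.1, 60.0]
ee_rot: [180.0, 0.1, 104.9]
force: [0.7, -5.0, -2.9]
gripper_width: 15.8
gripper_force: 60.0
```

Run:
```python
from h import *
np.set_printoptions(precision=3,suppress=True)
s=env.state();print(s["ee_pos"],s["ee_rot"],s["force"],s["torque"])
```

```text
[ 524.676 -208.105   60.029] [179.985   0.066 104.914] [ 0.651 -4.955 -2.946] [-1.031 -0.245  0.04 ]
```

Emit:
apply_moves --pt "0.0001 0 0 0 -1" --pt "-0.006 0 0 0 -1" --pt "-0.01 0 0 0 -1" --pt "-0.01 0 -0.02 0 -1" --pt "-0.01 0 -0.045 0 -1"

```text
time_s: 21.1
ee_pos: [525.9, -216.4, 104.1]
ee_rot: [-179.8, -0.2, 104.9]
force: [0.3, 0.4, -0.7]
gripper_width: 15.6
gripper_force: 60.0
```

Emit:
apply_moves --pt "0 0 0 0 -1" --pt "0 0 0 0 -1" --pt "0 0 0 0 -1"

```text
time_s: 21.4
ee_pos: [526.2, -216.8, 103.8]
ee_rot: [-179.9, -0.1, 104.9]
force: [0.2, 0.3, -2.1]
gripper_width: 15.7
gripper_force: 60.0
```

```bash
cat > b.py <<'E'
from h import *
np.set_printoptions(precision=3,suppress=True)
s=env.state();print(s["ee_pos"],s["ee_rot"],s["force"],s["torque"])
d=np.array([446.17,-98.24])-[477.033,-203.916];a=np.arctan2(-d[0],d[1])
u=np.array([-np.sin(a),np.cos(a)]);n=np.array([np.cos(a),np.sin(a)])
b=n*(np.array([477.033,-203.916])@n+55)+u*(np.array([524.68,-208.15])@u+45);R,p=tool(s)
c=b-n*10+u*30;print("bore",b,"centre",c,"touch y",(np.array([446.17,-98.24])-c)@u,(np.array([477.033,-203.916])-c)@u,(np.array([524.68,-208.15])-c)@n)
print("delta",R.T@(np.r_[b,p[2]]-p))
E
python3 b.py
```

```text
[ 526.169 -216.752  103.783] [-179.898   -0.105  104.885] [ 0.203  0.258 -2.102] [ 0.01  -0.107 -0.033]
bore [ 522.096 -162.025] centre [ 504.087 -136.031] touch y 52.51227080327066 -57.57833617570825 -0.450600513661771
delta [53.937 10.122  0.08 ]
```

Emit:
apply_moves --pt "0.02 0.004 0 0 -1" --pt "0.04 0.008 0 0 -1" --pt "0.054 0.0101 0 0 -1" --pt "0.054 0.0101 0 0 -1" --pt "0.054 0.0101 0.02 0 -1"

```text
time_s: 21.9
ee_pos: [525.0, -163.2, 86.6]
ee_rot: [179.7, 0.2, 105.0]
force: [1.1, -0.1, 0.1]
gripper_width: 15.7
gripper_force: 60.0
```

Emit:
apply_moves --pt "0 0 0 0 -1" --pt "0 0 0 0 -1" --pt "0 0 0 0 -1"

```text
time_s: 22.2
ee_pos: [523.0, -163.0, 85.2]
ee_rot: [180.0, 0.0, 104.9]
force: [1.3, 0.8, -0.5]
gripper_width: 15.7
gripper_force: 60.0
```

```bash
python3 b.py
python3 - <<'E'
from h import *
cv2.imwrite("pics/s2.png",cams.grab_frame("scene"));u=w2p("scene",[522,-162,55]);print(u)
crop("pics/s2.png","pics/s2c.png",int(u[0])-45,int(u[1])-35,100,70,8)
E
```

```text
[ 523.047 -162.971   85.206] [179.993   0.018 104.871] [ 1.277  0.823 -0.488] [-0.023 -0.077  0.012]
bore [ 522.096 -162.025] centre [ 504.087 -136.031] touch y 52.51227080327066 -57.57833617570825 -0.450600513661771
delta [ 1.158 -0.676 -0.   ]
[322.42617907 183.16699024]
```

View pics/s2c.png

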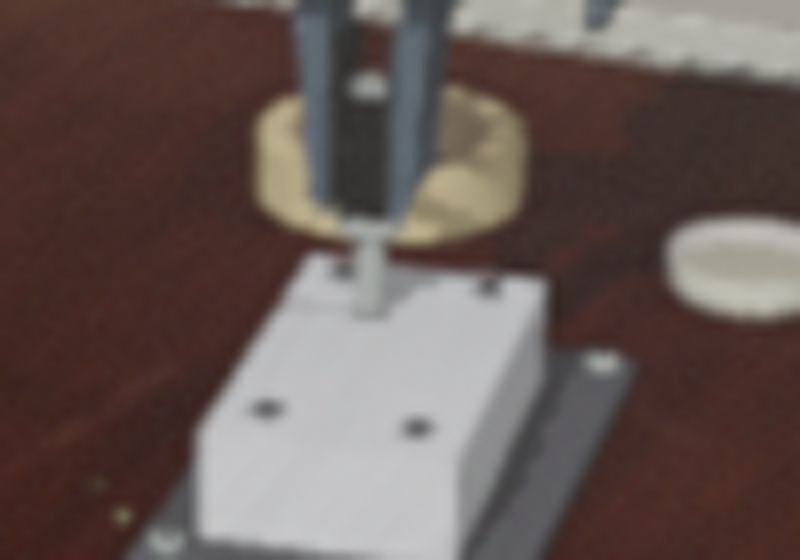

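The pin stands over the bore area, with its foot at crop (370,312) right at the block top. It is about 1.3 mm off the computed bore, so I'll lift slightly and correct.

Emit:
apply_moves --pt "0 0 -0.004 0 -1" --pt "0.0012 -0.0007 -0.004 0 -1" --pt "0.0012 -0.0007 -0.004 0 -1" --pt "0.0012 -0.0007 -0.004 0 -1"

```text
time_s: 22.65
ee_pos: [521.9, -161.5, 89.1]
ee_rot: [180.0, 0.0, 104.9]
force: [-0.3, 0.1, -1.2]
gripper_width: 15.8
gripper_force: 60.0
```

```bash
python3 b.py
```

```text
[ 521.901 -161.463   89.082] [179.991   0.013 104.904] [-0.254  0.143 -1.233] [ 0.029 -0.111 -0.029]
bore [ 522.096 -162.025] centre [ 504.087 -136.031] touch y 52.51227080327066 -57.57833617570825 -0.450600513661771
delta [-0.593  0.044  0.   ]
```

Emit:
apply_moves --pt "-0.0005 0 0.001 0 -1" --pt "-0.0005 0 0.002 0 -1" --pt "-0.0005 0 0.003 0 -1" --pt "-0.0005 0 0.004 0 -1" --pt "-0.0005 0 0.005 0 -1"

```text
time_s: 23.15
ee_pos: [522.0, -162.0, 83.8]
ee_rot: [-180.0, -0.0, 104.9]
force: [-0.3, 0.0, -1.7]
gripper_width: 15.5
gripper_force: 60.0
```

Emit:
apply_moves --pt "0 0 0.0005 0 -1" --pt "0 0 0.001 0 -1" --pt "0 0 0.0015 0 -1" --pt "0 0 0.002 0 -1" --pt "0 0 0.002 0 -1"

```text
time_s: 23.65
ee_pos: [522.0, -161.9, 81.9]
ee_rot: [-180.0, -0.0, 104.9]
force: [-0.6, -0.7, -0.3]
gripper_width: 16.0
gripper_force: 60.0
```

```bash
python3 b.py
```

```text
[ 522.021 -161.935   81.898] [-179.995   -0.001  104.9  ] [-0.601 -0.7   -0.347] [ 0.026 -0.093 -0.012]
bore [ 522.096 -162.025] centre [ 504.087 -136.031] touch y 52.51227080327066 -57.57833617570825 -0.450600513661771
delta [-0.106  0.05  -0.   ]
```

Foot is 4 mm into the bore with no force. Continuing down.

Emit:
apply_moves --pt "0 0 0.001 0 -1" --pt "0 0 0.002 0 -1" --pt "0 0 0.003 0 -1" --pt "0 0 0.004 0 -1" --pt "0 0 0.005 0 -1"

```text
time_s: 24.15
ee_pos: [522.1, -162.0, 76.8]
ee_rot: [-180.0, 0.0, 104.9]
force: [-0.1, 0.7, -0.4]
gripper_width: 15.7
gripper_force: 60.0
```

Emit:
apply_moves --pt "0 0 0.001 0 -1" --pt "0 0 0.002 0 -1" --pt "0 0 0.003 0 -1" --pt "0 0 0.004 0 -1" --pt "0 0 0.005 0 -1"

```text
time_s: 24.65
ee_pos: [522.1, -162.0, 71.9]
ee_rot: [180.0, 0.0, 104.9]
force: [-0.3, -0.5, -0.9]
gripper_width: 15.4
gripper_force: 60.0
```

```bash
python3 b.py
```

```text
[ 522.069 -162.016   71.868] [179.998   0.006 104.897] [-0.289 -0.465 -0.898] [ 0.007 -0.09   0.011]
bore [ 522.096 -162.025] centre [ 504.087 -136.031] touch y 52.51227080327066 -57.57833617570825 -0.450600513661771
delta [-0.016  0.024  0.   ]
```

Emit:
apply_moves --pt "0 0 0.0015 0 -1" --pt "0 0 0.003 0 -1" --pt "0 0 0.0045 0 -1" --pt "0 0 0.006 0 -1" --pt "0 0 0.0075 0 -1"

```text
time_s: 25.15
ee_pos: [522.1, -162.0, 64.3]
ee_rot: [-180.0, 0.0, 104.9]
force: [0.1, -0.6, -0.9]
gripper_width: 15.9
gripper_force: 60.0
```

Emit:
apply_moves --pt "0 0 0.001 0 -1" --pt "0 0 0.002 0 -1" --pt "0 0 0.003 0 -1" --pt "0 0 0.004 0 -1" --pt "0 0 0.005 0 -1"

```text
time_s: 25.65
ee_pos: [522.1, -162.0, 59.4]
ee_rot: [180.0, 0.0, 104.9]
force: [0.5, -0.8, -0.5]
gripper_width: 15.6
gripper_force: 60.0
```

```bash
python3 b.py
```

```text
[ 522.074 -162.      59.413] [179.996   0.007 104.897] [ 0.506 -0.789 -0.505] [ 0.054 -0.155  0.005]
bore [ 522.096 -162.025] centre [ 504.087 -136.031] touch y 52.51227080327066 -57.57833617570825 -0.450600513661771
delta [-0.03   0.015  0.   ]
```

Emit:
apply_moves --pt "0 0 0.001 0 -1" --pt "0 0 0.002 0 -1" --pt "0 0 0.003 0 -1" --pt "0 0 0.004 0 -1"

```text
time_s: 26.05
ee_pos: [522.1, -162.0, 55.4]
ee_rot: [-180.0, 0.0, 104.9]
force: [-0.1, -0.2, -1.3]
gripper_width: 16.1
gripper_force: 60.0
```

Emit:
apply_moves --pt "0 0 0.0003 0 -1" --pt "0 0 0.0006 0 -1" --pt "0 0 0.0009 0 -1" --pt "0 0 0.0009 0 -1"

```text
time_s: 26.45
ee_pos: [522.1, -162.0, 54.6]
ee_rot: [180.0, 0.0, 104.9]
force: [0.6, 0.4, -0.6]
gripper_width: 16.0
gripper_force: 60.0
```

Emit:
apply_moves --pt "0 0 0.0003 0 -1" --pt "0 0 0.0006 0 -1" --pt "0 0 0.0006 0 -1"

```text
time_s: 26.75
ee_pos: [522.0, -162.0, 53.9]
ee_rot: [-180.0, 0.0, 104.9]
force: [0.3, 0.2, -1.0]
gripper_width: 15.6
gripper_force: 60.0
```

Emit:
apply_moves --pt "0 0 0.0002 0 -1" --pt "0 0 0.0004 0 -1" --pt "0 0 0.0004 0 -1"

```text
time_s: 27.05
ee_pos: [522.1, -162.0, 53.8]
ee_rot: [180.0, 0.0, 104.9]
force: [-1.0, 0.4, 2.9]
gripper_width: 15.5
gripper_force: 60.0
```

Emit:
apply_moves --pt "0 0 0.0002 0 -1" --pt "0 0 0.0004 0 -1" --pt "0 0 0.0004 0 -1"

```text
time_s: 27.35
ee_pos: [522.1, -162.0, 53.8]
ee_rot: [180.0, 0.0, 104.9]
force: [-1.9, 0.1, 6.8]
gripper_width: 15.8
gripper_force: 60.0
```

The collar is on the block: z stopped at 53.8, as expected, with about 8 N. Relieving the load and releasing.

Emit:
apply_moves --pt "0 0 -0.0006 0 -1" --pt "0 0 -0.0006 0 -1" --pt "0 0 -0.0006 0 -0.6" --pt "0 0 -0.0006 0 -0.4" --pt "0 0 -0.0006 0 -0.2" --grip_force 20

```text
time_s: 27.85
ee_pos: [522.1, -162.0, 53.6]
ee_rot: [-180.0, 0.0, 104.9]
force: [0.3, -0.3, 0.5]
gripper_width: 30.9
gripper_force: 0.0
```

Emit:
apply_moves --pt "0 0 0 0 0" --pt "0 0 0 0 0" --pt "0 0 0 0 0" --pt "0 0 -0.01 0 0" --pt "0 0 -0.03 0 0"

```text
time_s: 28.35
ee_pos: [521.1, -161.7, 83.3]
ee_rot: [-179.8, -0.1, 104.9]
force: [0.2, 0.3, -0.2]
gripper_width: 46.0
gripper_force: 0.0
```

Emit:
apply_moves --pt "0 0 -0.03 0 0" --pt "0 0 -0.07 0 0" --pt "0 0 -0.11 0 0" --pt "0 0 -0.12 0 0" --pt "0 0 -0.12 0 0"

```text
time_s: 28.85
ee_pos: [523.1, -162.3, 206.3]
ee_rot: [179.8, 0.2, 104.9]
force: [-0.0, 0.9, -0.1]
gripper_width: 45.2
gripper_force: 0.0
```

```bash
python3 b.py
python3 - <<'E'
from h import *
cv2.imwrite("pics/s3.png",cams.grab_frame("scene"));cv2.imwrite("pics/t3.png",cams.grab_frame("top"))
crop("pics/s3.png","pics/s3c.png",270,135,125,90,6)
for n,z in(("top",84),("foot",44)):print(n,w2p("scene",[522.1,-162,92 if n=="top" else 44])-[270,135])
E
```

```text
[ 523.068 -162.317  206.283] [179.753   0.169 104.897] [-0.023  0.871 -0.07 ] [-0.035 -0.117  0.003]
bore [ 522.096 -162.025] centre [ 504.087 -136.031] touch y 52.51227080327066 -57.57833617570825 -0.450600513661771
delta [ 0.533 -0.864 -0.005]
top [52.67825239 35.05175831]
foot [52.30946182 51.99073739]
```

View pics/s3c.png

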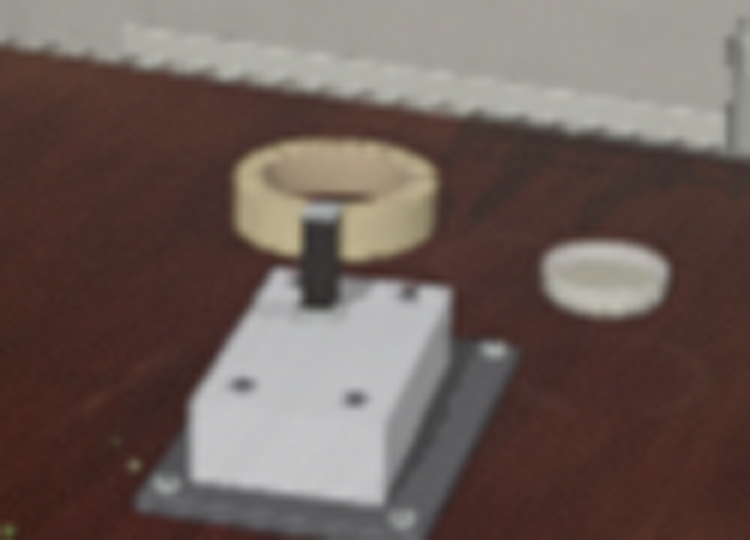

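The pin stands upright in the bore: grip top at crop (322,210), collar down on the block at (320,312). The gripper is clear, and the tape and dish are where they were. Handing in.

Emit:
apply_moves --pt "0 0 0 0 0" --pt "0 0 0 0 0" --pt "0 0 0 0 0"

```text
time_s: 29.25
ee_pos: [521.6, -161.9, 202.6]
ee_rot: [-179.9, -0.1, 104.9]
force: [-0.1, -0.7, 0.1]
gripper_width: 45.6
gripper_force: 0.0
```

```bash
python3 -c "
from workcell import env
print(env.job_done())"
```

```text
the job is handed in; nothing more can be done
None
```

The job is handed in after 29 s: the three touches were made in order at about 4 to 6 N each, and the pin is seated home and upright in the bore and released, with at most about 8 N on the block and the dish, tape roll and matchbox never touched; no verdict was returned.

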